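# Set the running clearance of a slide's hold-down screw

## Robot

A 6-joint arm with a two-finger parallel gripper is mounted at the origin on a cart in front of the work surface, level with it; the furniture and walls round the work are solid. World frame = base frame: x ahead of the robot, y to its left, z up, the work surface at z = 0. Lengths are in mm, angles in rad, forces in N, time in s.
With the tool pointing down it reaches from about 275 to 850 mm from the base axis. Payload 5.2 kg.
Tool frame: the origin (TCP) lies at the very end of the fingers, on their centre line; the grasp point (between the pads) lies 19 mm behind it (env.grip_point_offset is the distance from the TCP to the grasp point, in mm); z points along the fingers, y is the line along which they close (so a half turn about z gives the same grasp; the last joint's range is limited). The gripper opens to 85 mm and grips with 20 to 120 N. Pads are 22 mm wide; open, the fingers measure 114 mm over their backs; the gripper's body (76 mm by 85 mm) begins 54 mm behind the grasp point. The pads swing forward as they close: fully open they stand 13 mm farther back than shut.
Start: joints at [-1.551, 0.259, 1.535, -0, 1.348, -0.203], TCP at [121.55, -536.405, 231.31] pointing down, gripper open.
Joint ranges: [-3.14, 3.14], [-0.91, 2.08], [0.19, 2.58], [-1.22, 4.36], [0.22, 2.71], [-3.12, 3.12]. Speed limits (rad/s): [2.57, 2.57, 3.14, 3.14, 3.14, 3.14].

## Interface

Orientations are given as a unit quaternion [w, x, y, z].
In Python, from workcell import env gives the robot as it stands. The module is installed in compiled form; this text tells all that it offers.
- The arm moves only by the tool step_arm, never from a script. Its argument "plan" is a list of rows, each a list of 2 entries, a list of its own where there are three numbers: the shift along the tool's x, y, z in units of 300 mm (1.0 is 300 mm), then the turn about the tool's z in units of 180 degrees (1.0 is 180 degrees). In form: [[[x, y, z], twist], ...]. A call has 1 to 5 rows; each row is the pose to reach, as a shift and turn from the pose commanded when the call began, along the tool's axes at that moment, turning the shorter way round; what a row does not reach only later rows make up. A row lasts 1/10 s, in which the tool goes at most 50 mm and 8.59 degrees, less where a joint would pass 70% of its speed; a pose out of reach is approached as far as the arm can. A call with a number of a shift or a turn outside -1 to 1 is refused whole. A call with a gripper value outside its range is refused whole. "claw" is the closure, from 0 (fully open) to 1 (shut), set as the call begins (left out, the last holds). The fingers move at their own pace and stop on an object; the grip force is fixed at half the most. Time passes only in rows, so rows that repeat a pose let the fingers close. It gives the time, the measured TCP pose, the force, the opening and the grip force at its end, in the units of the state.
- env.read_state(): the state, without advancing time (a new reading comes with each control period).
- env.snapshot(name): name is "scene" or "top" or "wrist"; returns (picture, depth): 384x512x3 uint8, red, green, blue; 384x512 float32, mm along the optical axis (not along the pixel's ray), 0 where there is no reading.
- env.camera_info(name): a dict with "fovy" (degrees; the focal length in pixels is half the picture's height over the tangent of half this angle, whatever the lens; pixels are square), "cx", "cy" (the principal point, pixels), "world_from_camera" (4x4, takes a point from camera to world coordinates). Camera axes: x right, y down, z forward; pixel columns grow to the right and rows downward; lengths in mm; the calibration is good to about 2 mm. A picture is of the moment at which its call begins: read the wrist's pose just before it. camera_info takes no time and is no camera call; for the wrist camera it gives the pose at the moment of the call.
- env.job_done(): hands the job in; it is judged then, once.
The state is a dict: "t": time; "joints": joint angles; "joint_vel": joint speeds; "joint_efforts": joint torques, N m; "position": TCP position; "eef_rot": TCP orientation; "wrist_force": force on the tool from outside, world axes, zero at the start; "torque": the same for the moment, N m; "width": finger opening in mm; "grasp_force": force on a finger pad.
Only numpy, scipy, OpenCV 4.12 (cv2) and the standard library are available. Lean on these libraries where they do the work, as an engineer would, in place of code of your own. Each camera call takes 0.05 s, during which the arm holds its last target. There are 200 camera calls.

## Task

Set the hold-down screw of the little slide unit on the bench: by its black bar handle wind it down (clockwise from above) until it bottoms, then back it off a quarter of a turn. Then, without disturbing that setting, swing the clamping lever at the other end of the bridge round (clockwise from above) to its stop to lock it. Leave the tools and things lying round the unit where they are.

Things in the scene. Friction and masses are not known exactly. Their poses are not given: they have to be found in the camera images.
- slide_unit: Slide unit, fixed to the bench: dark steel base plate 90 (x) x 220 (y) x 12 mm, bright slide bar 150 mm long along x, over it a grey bridge 44 x 182 mm, top 74 mm above the bench. Origin: on the bench, under the centre of the plate. Screw axis upright at its y = +55 mm (steel collar r 16, top at 84 mm); lever pivot at y = -60 mm.
- screw (a joint): Angle of the hold-down screw, rad: 0 = bottomed on the slide (hard stop), grows as it is backed off (counter-clockwise from above); 1.57 = a quarter turn backed off. Lead 8 mm a turn: it rises 1.27 mm per rad. It starts 2.1 to 3.9 rad up, stays where it is left, and takes about 0.1 N m to turn.
- bar_grip (a point): Centre of the screw's black bar handle, on the screw axis, 116 mm above the bench when bottomed. Handle: 76 mm long along this point's x, 15 thick (y), 28 high (z up), a steel pip on top of its +x end; grip it across its thickness. Under it a hub r 13 mm, 10 mm high. When bottomed its x points 0.5 rad counter-clockwise of the slide unit's x.
- lever (a joint): Angle of the clamping lever, rad: 0 = fully open, pointing 0.45 rad counter-clockwise (from above) of the slide unit's -y, away from the screw; grows as it swings clockwise from above, toward the unit's -x; 1.35 = locked, at its stop. It starts at 0 to 0.25, stays where it is left, and takes about 0.1 N m (1.5 N at the grip).
- lever_grip (a point): Middle of the lever's round black grip (17 mm diameter, 60 mm long along this point's x, level, 98 mm above the bench), 68 mm from the pivot axis; point x points outward from the pivot. Swinging it to lock moves it toward this point's -y.
- lever_pivot (a point): On the upright pivot axis of the clamping lever, at the height of its grip.
- spanner_13: Combination spanner, 157 mm long, 29 wide, 6 thick, flat on the bench close in front of the slide unit; to be left alone.
- screwdriver_1: Yellow-handled screwdriver, 173 mm long, lying close behind the slide unit; to be left alone.
- pliers: Blue-handled pliers, 177 mm long, lying to the right; to be left alone.
- offcut_cube: Block of wood, 60 x 60 x 58 mm, standing to the left; to be left alone.
- tape_measure: Tape measure, 33 x 81 x 64 mm, standing to the left; to be left alone.
- screwdriver_0: Red-handled screwdriver, 198 mm long, lying to the right; to be left alone.

How it is judged:
By the outcome, as a careful person would: the job done as asked, in the order asked, and still so for the second after the job is handed in, with the robot touching nothing.
It also fails if it takes over 72 s, if anything falls off the work surface, if the arm or the gripper's body presses on something with over 40 N, if the wrist force passes 120 N, or if a joint passes its speed limit or range.

## Working session

There is one attempt and no reset: what is moved stays moved. The work goes in short steps, Python scripts to look and compute and a tool call to move; the robot and the scene stay as the last step left them, time stands still between calls to the robot, and variables do not carry over. Pictures are saved under pics/ and viewed, at most 10 in all, crops included, and the job is handed in when it is done.

Besides the shell and the picture viewer there is one more tool, called after "Call:" by a JSON object that holds its "name" and its "arguments", one argument or row to a line. step_arm: Moves the arm, as the interface text tells. Shifts and turns lie within -1 to 1; 1 stands for 300 mm of shift or 180 degrees of turn. Its arguments: {"type":"object","properties":{"plan":{"type":"array"},"claw":{"type":"number"}},"required":["plan"]}

```bash
mkdir -p pics
python3 - <<'E'
from workcell import env
import cv2,numpy as np
for n in("top","scene"):
    p,d=env.snapshot(n); np.savez(f"{n}.npz",p=p,d=d,M=env.camera_info(n)["world_from_camera"])
    cv2.imwrite(f"pics/{n}.png",p[:,:,::-1]); i=env.camera_info(n); print(n,i["fovy"],i["cx"],i["cy"],np.round(i["world_from_camera"],3).tolist())
s=env.read_state();print(s)
E
```

```text
top 43.35375338068748 252.97133554884502 192.64441439990136 [[0.02, -0.992, 0.124, 320.464], [-1.0, -0.02, 0.002, 1.873], [0.001, -0.124, -0.992, 1607.608], [0.0, 0.0, 0.0, 1.0]]
scene 54.43832286580573 251.6998913894706 195.43903926972675 [[-0.842, -0.403, 0.36, 142.647], [-0.54, 0.611, -0.579, 625.751], [0.013, -0.681, -0.732, 886.217], [0.0, 0.0, 0.0, 1.0]]
{'t': 0.1, 'joints': array([-1.55079656e+00,  2.59275698e-01,  1.53594658e+00, -8.32922522e-06,
        1.34803983e+00, -2.02788452e-01]), 'joint_vel': array([ 0.00144928, -0.00015957, -0.00152214, -0.0003357 , -0.00023339,
        0.00126723]), 'joint_efforts': array([ 3.67083048e-03, -4.46960771e+01, -2.91248024e+01, -3.20700974e-04,
        6.15658384e-03, -3.26869241e-06]), 'position': array([ 121.53892817, -535.91699457,  230.56570386]), 'eef_rot': array([-8.31616473e-04,  9.93801640e-01,  1.11164755e-01,  7.21394083e-05]), 'wrist_force': array([-0.16410924, -0.48586686, -0.21399081]), 'torque': array([ 0.0042196 , -0.04411109,  0.01260116]), 'grasp_force': 0.0, 'width': 85.25165545302744}
```

View pics/top.png

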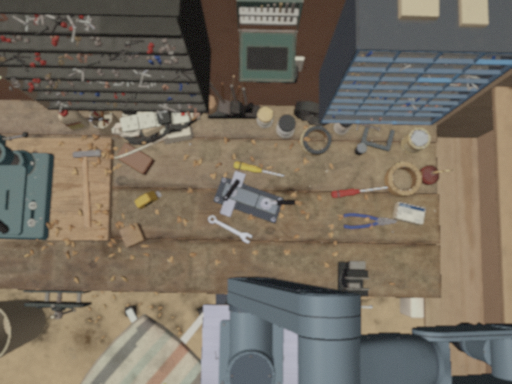

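View pics/scene.png

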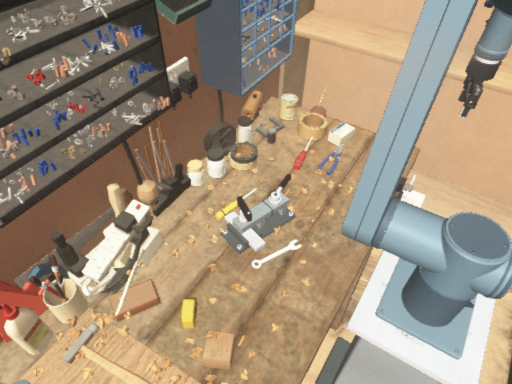

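The top view shows the unit at about (250,197), with the bar handle at (233,183) and the lever grip at (287,202). I'll zoom in and measure it.

```bash
cat > h.py <<'E'
import numpy as np,cv2
from workcell import env
def foc(i): return 192/np.tan(np.radians(i["fovy"])/2)
def pts(n,p,d,i=None):
    i=i or env.camera_info(n); f=foc(i); v,u=np.indices(d.shape)
    c=np.stack([(u-i["cx"])/f*d,(v-i["cy"])/f*d,d,np.ones_like(d)],-1)
    return (c@np.array(i["world_from_camera"]).T)[...,:3]
def rect(P):
    (c,s,a)=cv2.minAreaRect(P[:,:2].astype(np.float32)); return np.round(c,1),np.round(s,1),round(a,1)
E
python3 - <<'E'
from h import *
for n,(u0,u1,v0,v1) in {"top":(200,305,150,250),"scene":(210,310,160,255)}.items():
    z=np.load(n+".npz");X=pts(n,z["p"],z["d"]); p=z["p"].astype(int)
    m=np.zeros(p.shape[:2],bool);m[v0:v1,u0:u1]=1
    blk=m&(p.max(2)<60)&(X[...,2]>60)
    k,l,st,ce=cv2.connectedComponentsWithStats(blk.astype(np.uint8))
    for j in range(1,k):
        if st[j,4]>8: P=X[l==j];print(n,ce[j].round(),st[j,4],P.mean(0).round(1),rect(P))
    br=m&(abs(X[...,2]-74)<7); print("bridge",br.sum(),rect(X[br]))
    pl=m&(X[...,2]>7)&(X[...,2]<20); print("z 7-20",pl.sum(),rect(X[pl]))
a=cv2.resize(np.load("top.npz")["p"][150:250,205:305],(400,400),interpolation=2)
b=cv2.resize(np.load("scene.npz")["p"][160:260,210:310],(400,400),interpolation=2)
cv2.imwrite("pics/z.png",np.hstack([a,b])[:,:,::-1])
E
```

```text
top [232. 188.] 47 [516.   69.4 132.6] (array([516.5,  69.4]), array([ 8.1, 54.3]), 57.0)
top [285. 202.] 56 [480.4 -96.8 105.3] (array([481.1, -97.5]), array([11.9, 47.4]), 4.8)
bridge 535 (array([494.4,  14.3]), array([181.1,  44.1]), 71.5)
z 7-20 1105 (array([498.7,   7.6]), array([331.7, 349.7]), 1.2)
bridge 606 (array([605.6, -24.6]), array([184. , 285.4]), 71.9)
z 7-20 1292 (array([545.6, -56.7]), array([316.1, 396.4]), 32.8)
```

View pics/z.png

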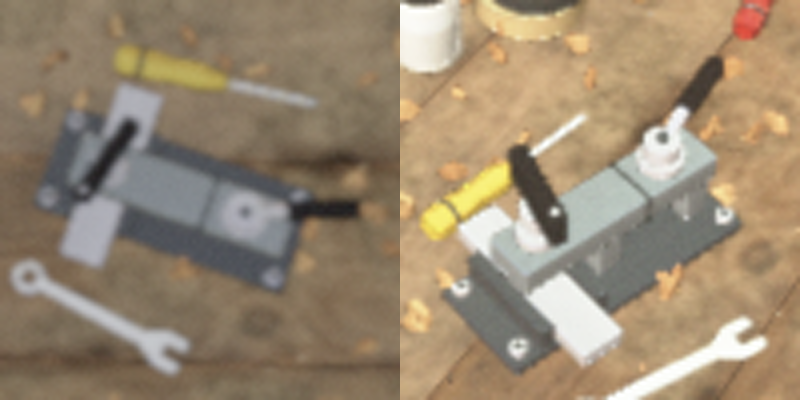

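The unit is yawed about −18.5°, and the screw sits near (512,67). The bar's pip points at about 147°, so the screw is about 2.4 rad up. I'll start moving towards it now and refine with the wrist camera when close.

Call:
{"name": "step_arm", "arguments": {
  "plan": [
    [[0.586,-0.551,-0.183],-0.238],
    [[0.586,-0.551,-0.183],-0.238],
    [[0.586,-0.551,-0.183],-0.238],
    [[0.586,-0.551,-0.183],-0.238],
    [[0.586,-0.551,-0.183],-0.238]
  ]
}}

```text
t: 0.6
position: [257.1, -334.3, 286.4]
eef_rot: [-0.0, 0.883, 0.469, 0.0]
wrist_force: [0.8, -0.8, 0.2]
width: 85.4
grasp_force: 0.0
```

```bash
cat >> h.py <<'E'
from scipy.spatial.transform import Rotation as R
def st():
    s=env.read_state(); q=s["eef_rot"]; r=R.from_quat([q[1],q[2],q[3],q[0]]).as_matrix()
    return s,r,np.degrees(np.arctan2(r[1,0],r[0,0]))
def go(x,y,z,phi):
    s,r,h=st(); d=r.T@(np.array([x,y,z])-s["position"])
    t=(h-phi+180)%360-180
    print("t",round(s["t"],2),"pos",s["position"].round(1),"phi",round(h,1),"j",s["joints"].round(2),"F",s["wrist_force"].round(1),"T",s["torque"].round(2),"w",round(s["width"],1))
    print("shift",(d/300).round(4).tolist(),"twist",round(t/180,4),"mm",round(np.linalg.norm(d)),"rows",max(np.linalg.norm(d)/50,abs(t)/8.59).round(1))
E
python3 -c "from h import *;go(500,20,330,147)"
```

```text
t 0.6 pos [ 257.1 -334.3  286.4] phi 55.9 j [-1.18 -0.01  1.72  0.    1.44 -0.59] F [ 0.8 -0.8  0.2] T [-0.01 -0.1  -0.03] w 85.4
shift [1.4319, 0.0091, -0.1447] twist -0.5059 mm 432 rows 10.6
```

Call:
{"name": "step_arm", "arguments": {
  "plan": [
    [[0.82,0.005,-0.084],-0.238],
    [[0.82,0.005,-0.084],-0.238],
    [[0.82,0.005,-0.084],-0.238],
    [[0.82,0.005,-0.084],-0.238],
    [[0.82,0.005,-0.084],-0.238]
  ]
}}

```text
t: 1.1
position: [397.3, -132.1, 311.6]
eef_rot: [0.0, 0.651, 0.759, 0.0]
wrist_force: [1.0, -0.5, 0.2]
width: 85.6
grasp_force: 0.0
```

```bash
python3 -c "from h import *;go(500,20,330,147)"
```

```text
t 1.1 pos [ 397.3 -132.1  311.6] phi 98.8 j [-0.59 -0.03  1.67  0.    1.5  -0.74] F [ 1.  -0.5  0.2] T [-0.03  0.   -0.04] w 85.6
shift [0.4485, 0.4159, -0.0614] twist -0.2678 mm 184 rows 5.6
```

Call:
{"name": "step_arm", "arguments": {
  "plan": [
    [[0.448,0.416,-0.061],-0.238],
    [[0.448,0.416,-0.061],-0.238],
    [[0.448,0.416,-0.061],-0.238],
    [[0.448,0.416,-0.061],-0.238],
    [[0.448,0.416,-0.061],-0.238]
  ]
}}

```text
t: 1.6
position: [502.1, 20.8, 329.4]
eef_rot: [-0.0, 0.326, 0.945, 0.001]
wrist_force: [-0.1, -1.2, -0.2]
width: 85.6
grasp_force: 0.0
```

```bash
cat > w.py <<'E'
from h import *
import sys
go(500,20,330,147)
i=env.camera_info("wrist"); p,d=env.snapshot("wrist"); X=pts("wrist",p,d,i); 
np.savez("w.npz",p=p,d=d,X=X); M=np.array(i["world_from_camera"]); print("cam",M[:3,3].round(),M[:3,2].round(2),i["fovy"])
cv2.imwrite("pics/"+sys.argv[1],p[:,:,::-1])
blk=((p.max(2)<75)&(X[...,2]>85)&(X[...,2]<145)).astype(np.uint8)
k,l,s,ce=cv2.connectedComponentsWithStats(blk)
for j in range(1,k):
    if s[j,4]>80:
        P=X[l==j]; print(ce[j].round(),s[j,4],P.mean(0).round(1),"z",np.percentile(P[:,2],[5,50,95]).round(1),rect(P))
        t=P[P[:,2]>np.percentile(P[:,2],95)-3]; print("  top",len(t),rect(t))
for lo,hi in((70,78),(9,14),(80,88)):
    m=(X[...,2]>lo)&(X[...,2]<hi)&(np.linalg.norm(X[...,:2]-[494,14],axis=2)<150)
    k,l,s,ce=cv2.connectedComponentsWithStats(m.astype(np.uint8))
    for j in range(1,k):
        if s[j,4]>400: print(lo,ce[j].round(),s[j,4],rect(X[l==j]),X[l==j].mean(0).round(1))
E
python3 w.py w1.png
```

```text
t 1.6 pos [502.1  20.8 329.4] phi 141.9 j [-0.18  0.12  1.47  0.    1.55 -1.09] F [-0.1 -1.2 -0.2] T [-0.02  0.04  0.03] w 85.6
shift [0.0037, -0.0064, -0.0021] twist -0.0282 mm 2 rows 0.6
cam [446.  64. 473.] [ 0.22 -0.17 -0.96] 65.69851025990067
[291. 154.] 879 [510.1  71.3 132.6] z [126.1 133.5 135.2] (array([512.8,  74.4]), array([21.8, 74.9]), 56.5)
  top 690 (array([511.2,  71.4]), array([13.5, 73.6]), 56.5)
[490. 193.] 1244 [715.4 243.9 103. ] z [ 86.  103.3 115.8] (array([711.4, 244.5]), array([36.8, 81.8]), 15.6)
  top 118 (array([714.8, 249.3]), array([23.5, 79.8]), 36.4)
[169. 212.] 534 [478.  -97.7 105.5] z [101.7 105.9 107.8] (array([478.4, -98.8]), array([17. , 60.2]), 3.8)
  top 365 (array([478.3, -99.2]), array([13.2, 59.5]), 3.2)
[472. 278.] 2740 [807.8 166.9 108.4] z [ 87.6 106.6 135.3] (array([799.4, 164.7]), array([125.1,  82.9]), 88.5)
  top 217 (array([819.5, 164.4]), array([45.3, 98.7]), 5.7)
[284. 328.] 508 [726.9 -92.8  89.6] z [86.6 89.8 91.1] (array([726.2, -92.6]), array([55.1, 30.4]), 58.0)
  top 462 (array([726.1, -92.7]), array([54.8, 30.4]), 58.0)
70 [237. 165.] 2659 (array([487.1,  -0.9]), array([154.7,  44.4]), 71.4) [487.2   6.1  74.8]
9 [309. 132.] 541 (array([525.1, 113.7]), array([22.4, 89.6]), 72.4) [522.9 115.   12.8]
9 [217. 145.] 1287 (array([452.3,  -5.2]), array([146.7,  26.7]), 71.6) [451.1  -8.   12.7]
9 [234. 187.] 447 (array([517.6, -33.8]), array([133.2,  11.1]), 71.6) [519.2 -29.2  12.6]
```

View pics/w1.png

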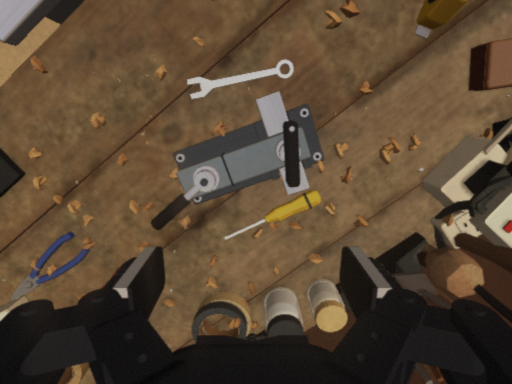

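The wrist view shows the bar at (291,153) with its pip at (291,126), and the lever grip at (170,210). The plate edges confirm the screw axis at about (511,71), with the bar at 146.5°. I'll move over the bar and measure again from close up.

```bash
python3 -c "from h import *;go(511.2,71.4,200,146.5)"
```

```text
t 1.65 pos [501.   19.3 329.1] phi 142.3 j [-0.18  0.12  1.47  0.    1.55 -1.1 ] F [-0.1 -0.1 -0.9] T [-0.04 -0.01 -0.01] w 85.5
shift [0.079, 0.1583, 0.4304] twist -0.0234 mm 140 rows 2.8
```

Call:
{"name": "step_arm", "arguments": {
  "plan": [
    [[0.079,0.158,0.43],-0.0234],
    [[0.079,0.158,0.43],-0.0234],
    [[0.079,0.158,0.43],-0.0234],
    [[0.079,0.158,0.43],-0.0234],
    [[0.079,0.158,0.43],-0.0234]
  ]
}}

```text
t: 2.15
position: [511.3, 68.4, 200.9]
eef_rot: [-0.001, 0.297, 0.955, -0.0]
wrist_force: [0.2, -0.6, -0.7]
width: 85.0
grasp_force: 0.0
```

```bash
python3 w.py w2.png; python3 -c "from h import *;go(511.2,71.4,102,146.5)"
```

```text
t 2.15 pos [511.3  68.4 200.9] phi 145.4 j [-0.08  0.22  1.66 -0.    1.26 -1.05] F [ 0.2 -0.6 -0.7] T [ 0.04 -0.   -0.01] w 85.0
shift [-0.0602, -0.1546, -0.4303] twist -0.0088 mm 138 rows 2.8
cam [452. 108. 345.] [ 0.23 -0.16 -0.96] 65.69851025990067
[257. 205.] 1818 [509.4  72.9 133.1] z [130.3 133.6 134.9] (array([511. ,  71.6]), array([14.9, 75. ]), 56.1)
  top 1590 (array([511.3,  71.4]), array([13.9, 74.2]), 56.8)
[131. 232.] 95 [475.4 -36.5 102.6] z [101.  102.8 103.6] (array([475.6, -37.1]), array([8.7, 8.8]), 19.2)
  top 91 (array([475.6, -37.1]), array([8.7, 8.8]), 19.2)
[ 81. 271.] 1078 [478.1 -96.6 105.2] z [100.7 105.8 107.7] (array([478.6, -99.2]), array([16.7, 60.3]), 3.1)
  top 726 (array([478.5, -99.2]), array([13.6, 60.3]), 2.7)
[506. 287.] 273 [721.3 216.6  96.4] z [ 86.7  97.4 103. ] (array([723.5, 216.2]), array([ 7.6, 31.8]), 66.6)
  top 72 (array([723. , 214.8]), array([ 4.9, 31.7]), 67.2)
[431. 374.] 359 [782.2 112.9  91.2] z [85.5 91.2 96.9] (array([784.4, 112. ]), array([18.6, 33. ]), 88.1)
  top 99 (array([783. , 118.3]), array([ 6., 30.]), 88.3)
70 [277. 183.] 685 (array([518.9,  90.8]), array([19.2, 45.9]), 61.6) [517.8  90.9  74.6]
70 [186. 205.] 4836 (array([486.6,  -3.2]), array([149.6,  44.5]), 71.5) [486.6   7.4  74.8]
9 [290. 162.] 1244 (array([524. , 105.7]), array([37. , 92.3]), 71.4) [521.8 112.9  12.8]
9 [167. 173.] 2552 (array([453.4,  -6.7]), array([144. ,  29.5]), 71.5) [452.   -9.   12.7]
t 2.2 pos [512.4  68.  202.2] phi 145.4 j [-0.08  0.22  1.66 -0.    1.26 -1.05] F [-0.1  0.1  0.2] T [ 0.01  0.03 -0.06] w 85.3
shift [0.0101, 0.0068, 0.3341] twist -0.0061 mm 100 rows 2.0
```

View pics/w2.png

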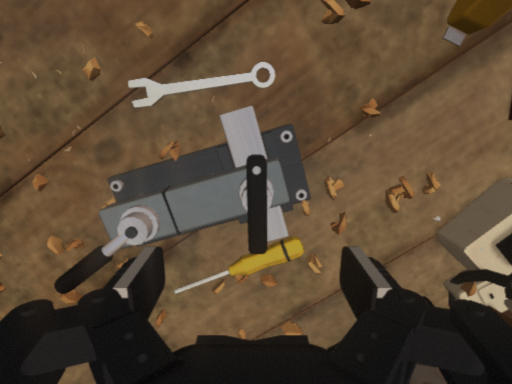

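The close view shows the bar at (257,205), under and between the open fingers, with its axis at (511.3,71.5). The lever pivot is at (475.6,−37.1). I'll descend over the bar and close the gripper.

Call:
{"name": "step_arm", "arguments": {
  "plan": [
    [[0.01,0.007,0.334],-0.006],
    [[0.01,0.007,0.334],-0.006],
    [[0.01,0.007,0.334],-0.006],
    [[0.01,0.007,0.334],-0.006]
  ]
}}

```text
t: 2.6
position: [511.4, 71.5, 102.5]
eef_rot: [0.001, 0.288, 0.958, 0.0]
wrist_force: [0.4, -0.2, 0.3]
width: 85.5
grasp_force: 0.0
```

```bash
python3 -c "
from h import *
for _ in range(4): env.snapshot('top');go(511.3,71.5,102,146.5)"
```

```text
t 2.65 pos [512.6  71.5 103.6] phi 146.5 j [-0.08  0.32  1.79 -0.    1.03 -1.06] F [-0.8 -0.  -0. ] T [0.01 0.03 0.03] w 85.3
shift [0.0037, -0.0025, 0.0053] twist 0.0001 mm 2 rows 0.0
t 2.7 pos [513.1  71.6 104. ] phi 146.5 j [-0.08  0.32  1.79 -0.    1.03 -1.06] F [ 0.2 -0.5 -0.2] T [-0.06  0.05 -0.03] w 85.5
shift [0.0047, -0.0036, 0.0068] twist 0.0001 mm 3 rows 0.1
t 2.75 pos [513.   71.7 104. ] phi 146.5 j [-0.08  0.32  1.79 -0.    1.02 -1.06] F [-0.3 -0.4 -0.9] T [0.02 0.01 0.04] w 85.3
shift [0.0043, -0.0038, 0.0065] twist 0.0002 mm 3 rows 0.1
t 2.8 pos [512.6  71.9 103.6] phi 146.6 j [-0.08  0.32  1.79 -0.    1.02 -1.06] F [0.2 0.4 0.6] T [ 0.02  0.05 -0.06] w 85.1
shift [0.0031, -0.0036, 0.0054] twist 0.0003 mm 2 rows 0.0
```

Call:
{"name": "step_arm", "arguments": {
  "plan": [
    [[0.004,-0.003,0.005],0],
    [[0.004,-0.003,0.005],0],
    [[0.004,-0.003,0.005],0],
    [[0.004,-0.003,0.005],0],
    [[0.004,-0.003,0.005],0]
  ],
  "claw": 1
}}

```text
t: 3.3
position: [509.6, 73.1, 99.7]
eef_rot: [0.001, 0.288, 0.958, 0.001]
wrist_force: [1.3, 3.7, 5.4]
width: 22.9
grasp_force: 58.6
```

```bash
python3 -c "
from h import *
for _ in range(2): env.snapshot('top');go(511.3,71.5,102,146.5);print(env.read_state()['grasp_force'])"
```

```text
t 3.35 pos [509.6  73.   99.7] phi 146.6 j [-0.08  0.32  1.8   0.    1.02 -1.06] F [0.9 4.8 4.4] T [ 0.77 -0.15  0.03] w 22.4
shift [-0.0075, -0.0012, -0.0076] twist 0.0004 mm 3 rows 0.1
58.58798325061798
t 3.4 pos [509.6  73.   99.7] phi 146.6 j [-0.08  0.32  1.8   0.    1.02 -1.06] F [0.6 4.5 6.1] T [ 0.84 -0.19  0.06] w 22.5
shift [-0.0075, -0.0011, -0.0077] twist 0.0004 mm 3 rows 0.1
58.73444974422455
```

The opening reads 22.5 mm on a 15 mm bar, so the fingertips are probably on the hub. I'll open, raise the tool and grip higher.

Call:
{"name": "step_arm", "arguments": {
  "plan": [
    [[0,0,0],0],
    [[0,0,-0.023],0],
    [[0,0,-0.023],0],
    [[0,0,-0.023],0],
    [[0,0,-0.023],0]
  ],
  "claw": 0.4
}}

```text
t: 3.9
position: [508.6, 72.0, 105.8]
eef_rot: [-0.0, 0.288, 0.958, -0.0]
wrist_force: [0.3, 0.7, -0.5]
width: 51.2
grasp_force: 0.0
```

```bash
python3 -c "
from h import *
for _ in range(3): env.snapshot('top');go(511.3,71.5,108,146.5)"
```

```text
t 3.95 pos [508.6  72.1 105.8] phi 146.6 j [-0.08  0.32  1.79 -0.    1.03 -1.06] F [ 0.3 -0.4  0.1] T [ 0.01 -0.02  0.01] w 51.0
shift [-0.0086, 0.0034, -0.0075] twist 0.0004 mm 4 rows 0.1
t 4.0 pos [508.6  72.1 105.7] phi 146.6 j [-0.08  0.32  1.79 -0.    1.03 -1.06] F [-0.8  0.3  0. ] T [-0.02 -0.07  0.01] w 51.3
shift [-0.0086, 0.0033, -0.0076] twist 0.0004 mm 4 rows 0.1
t 4.05 pos [508.6  72.1 105.8] phi 146.6 j [-0.08  0.32  1.79 -0.    1.03 -1.06] F [-0.4  0.6  0.4] T [ 0.02 -0.03  0.01] w 51.1
shift [-0.0086, 0.0031, -0.0074] twist 0.0004 mm 4 rows 0.1
```

Call:
{"name": "step_arm", "arguments": {
  "plan": [
    [[-0.0085,0.003,-0.0085],0],
    [[-0.0085,0.003,-0.0085],0],
    [[-0.0085,0.003,-0.0085],0],
    [[-0.0085,0.003,-0.0085],0]
  ]
}}

```text
t: 4.45
position: [511.4, 71.6, 108.5]
eef_rot: [-0.0, 0.288, 0.958, 0.0]
wrist_force: [-1.1, 0.4, 0.1]
width: 51.2
grasp_force: 0.0
```

Call:
{"name": "step_arm", "arguments": {
  "plan": [
    [[0,0,0],0],
    [[0,0,0],0],
    [[0,0,0],0],
    [[0,0,0],0]
  ],
  "claw": 1
}}

```text
t: 4.85
position: [511.7, 71.9, 108.7]
eef_rot: [0.0, 0.288, 0.958, 0.0]
wrist_force: [1.1, 1.6, 0.9]
width: 13.7
grasp_force: 60.3
```

```bash
python3 -c "
from h import *
for _ in range(2): env.snapshot('top');go(511.3,71.5,108,146.5);print(env.read_state()['grasp_force'])"; python3 w.py w3.png
```

```text
t 4.9 pos [511.6  71.9 108.7] phi 146.6 j [-0.08  0.32  1.78  0.    1.04 -1.06] F [0.1 3.  1.6] T [ 0.43 -0.09 -0.08] w 14.1
shift [0.0001, -0.0019, 0.0022] twist 0.0004 mm 1 rows 0.0
60.368088483810425
t 4.95 pos [511.6  71.9 108.7] phi 146.6 j [-0.08  0.32  1.78  0.    1.04 -1.06] F [0.1 3.2 0.8] T [ 0.53 -0.11 -0.02] w 14.0
shift [0.0001, -0.0018, 0.0022] twist 0.0004 mm 1 rows 0.0
60.388235449790955
t 4.95 pos [511.6  71.9 108.7] phi 146.6 j [-0.08  0.32  1.78  0.    1.04 -1.06] F [0.1 3.2 0.8] T [ 0.53 -0.11 -0.02] w 14.0
shift [-0.0632, -0.1652, -0.7379] twist -0.0023 mm 228 rows 4.6
cam [452. 110. 252.] [ 0.23 -0.15 -0.96] 65.69851025990067
[252. 262.] 4965 [506.2  74.6 133. ] z [126.1 133.7 135.3] (array([509.7,  71.8]), array([17.3, 72.6]), 55.3)
  top 4124 (array([510.3,  72.3]), array([17.3, 71.8]), 59.8)
[214. 257.] 304 [495.1  61.  129.4] z [117.7 130.  139.1] (array([495.4,  62.1]), array([8.3, 3.8]), 85.1)
  top 62 (array([495.2,  62.2]), array([8.2, 3.4]), 85.1)
[290. 257.] 304 [514.4  89.9 129.2] z [117.6 129.6 138.9] (array([514.5,  90. ]), array([6.2, 1.5]), 53.7)
  top 67 (array([514.5,  90. ]), array([6.1, 1.4]), 53.0)
[ 62. 293.] 245 [475.3 -36.3 102.3] z [100.  102.6 103.6] (array([475.3, -37.2]), array([9.7, 9.5]), 53.3)
  top 219 (array([475.2, -37.3]), array([9.5, 9.5]), 53.3)
[ 13. 331.] 830 [477.9 -76.7 104.5] z [ 99.  105.3 107.5] (array([477.9, -84.1]), array([16.9, 35.3]), 2.7)
  top 498 (array([477.6, -81.4]), array([12.7, 25.3]), 5.2)
70 [284. 215.] 1222 (array([517.6,  91.2]), array([14.4, 43.3]), 71.6) [515.6  92.6  74.6]
70 [146. 246.] 8951 (array([486. ,  -3.6]), array([149.2,  44. ]), 71.8) [484.    6.4  74.7]
9 [301. 182.] 2264 (array([525.6, 105.4]), array([36.8, 95.2]), 72.0) [521.5 113.2  12.8]
9 [133. 195.] 4888 (array([455. ,  -7.4]), array([143.5,  32.8]), 71.6) [452.9  -9.5  12.8]
80 [ 88. 267.] 932 (array([474.6, -32.9]), array([35.1, 27.7]), 7.9) [473.3 -28.3  83.3]
```

View pics/w3.png

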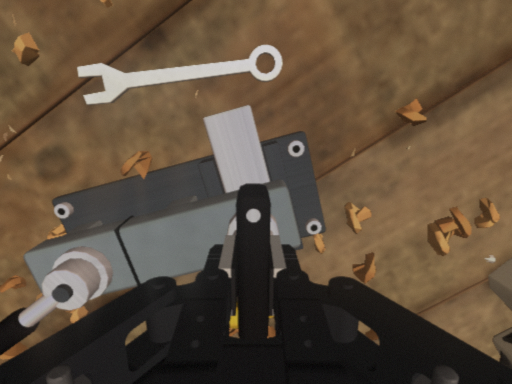

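The grip is good: the bar is between the pads, the pip is at (253,215) and the opening is 14 mm. Next I'll wind clockwise and follow the lead down.

Call:
{"name": "step_arm", "arguments": {
  "plan": [
    [[0,0,0.0006],0.045],
    [[0,0,0.0013],0.09],
    [[0,0,0.0019],0.135],
    [[0,0,0.0026],0.18],
    [[0,0,0.0032],0.225]
  ]
}}

```text
t: 5.5
position: [512.1, 72.3, 107.8]
eef_rot: [0.0, 0.604, 0.797, 0.001]
wrist_force: [3.6, 4.2, 0.2]
width: 13.8
grasp_force: 60.3
```

```bash
python3 -c "
from h import *
go(511.3,71.5,106,10)"
```

```text
t 5.5 pos [512.1  72.3 107.8] phi 105.7 j [-0.08  0.32  1.78  0.    1.04 -0.35] F [3.6 4.2 0.2] T [ 0.98 -0.39  0.09] w 13.8
shift [-0.0019, -0.0033, 0.0059] twist 0.5319 mm 2 rows 11.1
```

Call:
{"name": "step_arm", "arguments": {
  "plan": [
    [[0,0,0.0006],0.045],
    [[0,0,0.0013],0.09],
    [[0,0,0.0019],0.135],
    [[0,0,0.0026],0.18],
    [[0,0,0.0032],0.225]
  ]
}}

```text
t: 6.0
position: [512.7, 72.4, 106.9]
eef_rot: [0.0, 0.842, 0.539, 0.002]
wrist_force: [4.2, 5.5, -0.5]
width: 14.2
grasp_force: 60.1
```

Call:
{"name": "step_arm", "arguments": {
  "plan": [
    [[0,0,0.0006],0.045],
    [[0,0,0.0013],0.09],
    [[0,0,0.0019],0.135],
    [[0,0,0.0026],0.18],
    [[0,0,0.0028],0.195]
  ]
}}

```text
t: 6.5
position: [513.3, 72.1, 106.1]
eef_rot: [0.0, 0.965, 0.261, 0.002]
wrist_force: [5.3, 4.3, -1.5]
width: 13.6
grasp_force: 60.0
```

```bash
python3 -c "
from h import *
for _ in range(2): go(511.3,71.5,106,10.1);env.snapshot('top')"
```

```text
t 6.5 pos [513.3  72.1 106.1] phi 30.2 j [-0.08  0.32  1.78  0.    1.03  0.97] F [ 5.3  4.3 -1.5] T [ 0.88 -0.88  0.04] w 13.6
shift [-0.0067, -0.0014, 0.0004] twist 0.1117 mm 2 rows 2.3
t 6.55 pos [513.3  72.1 106.1] phi 30.2 j [-0.08  0.32  1.78  0.    1.03  0.97] F [ 4.2  4.4 -1.3] T [ 0.96 -0.9   0.01] w 14.1
shift [-0.0068, -0.0015, 0.0004] twist 0.1115 mm 2 rows 2.3
```

Call:
{"name": "step_arm", "arguments": {
  "plan": [
    [[0,0,0.0006],0.045],
    [[0,0,0.0012],0.08],
    [[0,0,0.0012],0.08]
  ]
}}

```text
t: 6.9
position: [513.4, 71.9, 105.8]
eef_rot: [-0.0, 0.99, 0.138, 0.002]
wrist_force: [4.2, 2.8, -1.1]
width: 13.6
grasp_force: 60.0
```

```bash
python3 -c "
from h import *
for _ in range(2): go(511.3,71.5,106,10.1);env.snapshot('top')"
```

```text
t 6.9 pos [513.4  71.9 105.8] phi 15.9 j [-0.08  0.32  1.78  0.    1.03  1.22] F [ 4.2  2.8 -1.1] T [ 0.8  -1.03 -0.05] w 13.6
shift [-0.0071, -0.0005, -0.0007] twist 0.0321 mm 2 rows 0.7
t 6.95 pos [513.4  71.9 105.8] phi 16.0 j [-0.08  0.32  1.78  0.    1.03  1.21] F [ 4.2  3.3 -1.8] T [ 0.79 -0.96 -0.13] w 14.1
shift [-0.0072, -0.0006, -0.0007] twist 0.0328 mm 2 rows 0.7
```

Call:
{"name": "step_arm", "arguments": {
  "plan": [
    [[0,0,0.0001],0.009],
    [[0,0,0.0002],0.017],
    [[0,0,0.0002],0.017]
  ]
}}

```text
t: 7.3
position: [513.4, 71.9, 105.7]
eef_rot: [-0.0, 0.994, 0.113, 0.002]
wrist_force: [5.8, 2.4, -2.0]
width: 13.8
grasp_force: 60.0
```

```bash
python3 -c "
from h import *
for _ in range(2): go(511.3,71.5,106,10.1);env.snapshot('top')"
```

```text
t 7.3 pos [513.4  71.9 105.7] phi 13.0 j [-0.08  0.32  1.78  0.    1.03  1.27] F [ 5.8  2.4 -2. ] T [ 0.73 -0.98  0.01] w 13.8
shift [-0.0073, -0.0003, -0.0009] twist 0.0159 mm 2 rows 0.3
t 7.35 pos [513.4  71.9 105.7] phi 13.0 j [-0.08  0.32  1.78  0.    1.03  1.27] F [ 5.4  3.5 -0.8] T [ 0.79 -1.02  0.03] w 13.9
shift [-0.0072, -0.0004, -0.0009] twist 0.016 mm 2 rows 0.3
```

Call:
{"name": "step_arm", "arguments": {
  "plan": [
    [[0,0,0.0001],0.009],
    [[0,0,0.0002],0.017],
    [[0,0,0.0002],0.017]
  ]
}}

```text
t: 7.7
position: [513.4, 71.9, 105.7]
eef_rot: [-0.0, 0.996, 0.086, 0.002]
wrist_force: [4.3, 3.1, -1.7]
width: 13.9
grasp_force: 60.0
```

```bash
python3 -c "
from h import *
for _ in range(2): go(511.3,71.5,106,10.1);env.snapshot('top')"
```

```text
t 7.7 pos [513.4  71.9 105.7] phi 9.9 j [-0.08  0.32  1.78  0.    1.03  1.32] F [ 4.3  3.1 -1.7] T [ 0.78 -0.97  0.11] w 13.9
shift [-0.0072, -0.0, -0.0012] twist -0.0011 mm 2 rows 0.0
t 7.75 pos [513.5  71.8 105.7] phi 9.9 j [-0.08  0.32  1.78  0.    1.03  1.32] F [ 4.8  2.8 -2.6] T [ 0.68 -1.    0.06] w 14.2
shift [-0.0074, -0.0001, -0.0011] twist -0.0009 mm 2 rows 0.0
```

Call:
{"name": "step_arm", "arguments": {
  "plan": [
    [[0,0,0.0001],0.009],
    [[0,0,0.0002],0.017],
    [[0,0,0.0002],0.017]
  ]
}}

```text
t: 8.1
position: [513.5, 71.8, 105.7]
eef_rot: [0.0, 0.998, 0.061, 0.002]
wrist_force: [5.2, 2.3, -1.2]
width: 14.1
grasp_force: 62.5
```

```bash
python3 -c "
from h import *
for _ in range(2): go(511.3,71.5,106,10.1);env.snapshot('top')"
```

```text
t 8.1 pos [513.5  71.8 105.7] phi 7.0 j [-0.08  0.32  1.78  0.    1.03  1.37] F [ 5.2  2.3 -1.2] T [ 0.75 -1.01  1.14] w 14.1
shift [-0.0074, 0.0001, -0.0011] twist -0.0173 mm 2 rows 0.4
t 8.15 pos [513.5  71.8 105.7] phi 7.0 j [-0.08  0.32  1.78  0.    1.03  1.37] F [ 6.1  4.  -2. ] T [ 0.74 -1.02  1.11] w 13.9
shift [-0.0073, 0.0001, -0.0012] twist -0.0171 mm 2 rows 0.4
```

Call:
{"name": "step_arm", "arguments": {
  "plan": [
    [[0,0,0.0001],0.009],
    [[0,0,0.0002],0.017],
    [[0,0,0.0002],0.017]
  ]
}}

```text
t: 8.5
position: [513.5, 71.7, 105.7]
eef_rot: [0.0, 0.999, 0.035, 0.002]
wrist_force: [4.9, 2.4, -1.8]
width: 13.5
grasp_force: 75.2
```

```bash
python3 -c "
from h import *
for _ in range(2): go(511.3,71.5,106,10.1);env.snapshot('top')"; python3 w.py w4.png | sed -n 3,5p
```

```text
t 8.5 pos [513.5  71.7 105.7] phi 4.0 j [-0.08  0.32  1.78 -0.    1.03  1.42] F [ 4.9  2.4 -1.8] T [ 0.82 -1.03  1.88] w 13.5
shift [-0.0074, 0.0002, -0.001] twist -0.0337 mm 2 rows 0.7
t 8.55 pos [513.5  71.8 105.7] phi 4.1 j [-0.08  0.32  1.78 -0.    1.03  1.42] F [ 5.   3.6 -1.2] T [ 0.71 -1.06  1.91] w 14.1
shift [-0.0075, 0.0003, -0.001] twist -0.0335 mm 2 rows 0.7
cam [582.  76. 250.] [-0.27 -0.02 -0.96] 65.69851025990067
[251. 261.] 6669 [518.8  72.1 130.3] z [117.3 130.8 143.4] (array([514.3,  69.8]), array([72.9, 38.5]), 24.3)
  top 530 (array([512.8,  72.5]), array([23.2, 28.7]), 4.0)
```

The stop shows clearly: torque rises to 1.1–1.9 N m past a tool heading of about 9.5–10°, and vision predicted 10.1°. I'll back off to a heading of about 100°, rising 2 mm.

Call:
{"name": "step_arm", "arguments": {
  "plan": [
    [[0,0,0],-0.035],
    [[0,0,-0.0006],-0.08],
    [[0,0,-0.0013],-0.125],
    [[0,0,-0.0019],-0.17],
    [[0,0,-0.0025],-0.215]
  ]
}}

```text
t: 9.15
position: [513.2, 72.2, 106.4]
eef_rot: [0.0, 0.931, 0.365, 0.002]
wrist_force: [4.4, 5.0, -1.0]
width: 14.0
grasp_force: 60.2
```

Call:
{"name": "step_arm", "arguments": {
  "plan": [
    [[0,0,-0.0006],-0.045],
    [[0,0,-0.0013],-0.09],
    [[0,0,-0.0019],-0.135],
    [[0,0,-0.0026],-0.18],
    [[0,0,-0.0032],-0.225]
  ]
}}

```text
t: 9.65
position: [512.5, 72.4, 107.2]
eef_rot: [0.0, 0.747, 0.665, 0.001]
wrist_force: [3.3, 4.6, 1.0]
width: 14.0
grasp_force: 60.4
```

Call:
{"name": "step_arm", "arguments": {
  "plan": [
    [[0,0,-0.0006],-0.045],
    [[0,0,-0.0013],-0.0915],
    [[0,0,-0.0013],-0.0915],
    [[0,0,-0.0013],-0.0915]
  ]
}}

```text
t: 10.05
position: [512.2, 72.4, 107.6]
eef_rot: [0.0, 0.646, 0.763, 0.001]
wrist_force: [2.1, 4.2, 1.0]
width: 13.7
grasp_force: 60.4
```

```bash
python3 -c "
from h import *
for _ in range(2): go(511.3,71.5,106,100);env.snapshot('top')"
```

```text
t 10.05 pos [512.2  72.4 107.6] phi 99.5 j [-0.08  0.32  1.78  0.    1.04 -0.24] F [2.1 4.2 1. ] T [ 0.98 -0.26  0.07] w 13.7
shift [-0.0024, -0.0036, 0.0054] twist -0.0027 mm 2 rows 0.1
t 10.1 pos [512.2  72.4 107.6] phi 99.5 j [-0.08  0.32  1.78  0.    1.04 -0.24] F [1.9 4.9 1.6] T [ 1.   -0.36  0.08] w 13.8
shift [-0.0024, -0.0036, 0.0054] twist -0.0028 mm 2 rows 0.1
```

Call:
{"name": "step_arm", "arguments": {
  "plan": [
    [[0,0,0],0],
    [[0,0,0],0],
    [[0,0,0],0],
    [[0,0,-0.02],0],
    [[0,0,-0.1],0]
  ],
  "claw": 0
}}

```text
t: 10.65
position: [509.4, 71.4, 135.5]
eef_rot: [-0.002, 0.646, 0.763, -0.002]
wrist_force: [0.1, -0.3, -0.3]
width: 84.1
grasp_force: 0.0
```

Call:
{"name": "step_arm", "arguments": {
  "plan": [
    [[0,0,-0.2],0],
    [[0,0,-0.3],0],
    [[0,0,-0.3],0],
    [[0,0,-0.3],0],
    [[0,0,-0.3],0]
  ]
}}

```text
t: 11.15
position: [510.5, 71.5, 226.2]
eef_rot: [-0.001, 0.646, 0.763, -0.001]
wrist_force: [0.2, -0.0, -0.7]
width: 85.4
grasp_force: 0.0
```

```bash
python3 w.py w5.png | head -12; python3 w.py w5b.png | head -12
```

```text
t 11.15 pos [510.5  71.5 226.2] phi 99.5 j [-0.08  0.2   1.62 -0.    1.32 -0.24] F [ 0.2 -0.  -0.7] T [0.01 0.07 0.01] w 85.4
shift [-0.1634, -0.0636, -0.3459] twist -0.2639 mm 116 rows 5.5
cam [498. 141. 370.] [ 0.04 -0.27 -0.96] 65.69851025990067
[255. 197.] 1498 [511.3  73.8 131.9] z [129.1 132.6 133.9] (array([511.4,  72.2]), array([14.9, 75.1]), 9.7)
  top 1277 (array([511.7,  71.9]), array([13.9, 74.2]), 10.1)
[503. 276.] 401 [785.3  20.9  92.4] z [85.7 93.6 97.4] (array([788.2,  20.7]), array([15.4, 24.9]), 2.2)
  top 168 (array([787.2,  18.3]), array([12.7, 21.9]), 16.7)
[198. 325.] 382 [477.7 -82.7 105. ] z [100.  105.7 107.6] (array([478. , -90.3]), array([16.7, 44.1]), 3.1)
  top 255 (array([477.9, -87.5]), array([12.7, 37.4]), 2.7)
[424. 371.] 323 [ 745.  -114.6   89.8] z [89.  89.8 90.7] (array([ 746.5, -116.1]), array([22.8, 30.3]), 83.9)
  top 323 (array([ 746.5, -116.1]), array([22.8, 30.3]), 83.9)
70 [221. 236.] 3389 (array([491.5,  11.7]), array([180.1,  44.5]), 71.4) [485.6   8.3  74.7]
t 11.2 pos [510.3  71.6 225.8] phi 99.5 j [-0.08  0.2   1.62 -0.    1.32 -0.24]
[... 243 characters left out ...]
5,  72.5]), array([16.5, 74.9]), 10.2)
  top 1286 (array([511.4,  72.1]), array([13.8, 73.9]), 10.1)
[504. 277.] 383 [784.9  20.9  92.4] z [85.9 93.6 97.4] (array([787.6,  19.9]), array([14.7, 25. ]), 7.7)
  top 167 (array([787.7,  17.6]), array([13.1, 20.8]), 9.1)
[199. 325.] 368 [477.8 -82.2 105. ] z [100.2 105.7 107.4] (array([478.3, -87.1]), array([15.8, 36.9]), 3.4)
  top 254 (array([477.4, -87.5]), array([12.9, 36.8]), 0.2)
[424. 371.] 344 [ 744.5 -114.4   89.9] z [88.9 89.9 90.8] (array([ 745.3, -115.9]), array([24.4, 32.3]), 83.9)
  top 344 (array([ 745.3, -115.9]), array([24.4, 32.3]), 83.9)
70 [221. 236.] 3396 (array([491.4,  11.9]), array([180.7,  44. ]), 71.5) [485.6   8.2  74.7]
```

View pics/w5.png

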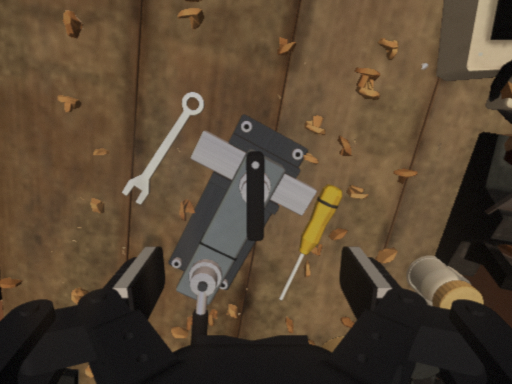

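The image shows the released bar at (255,197), now at 100.1° with the unit at −18.5°, so the screw is backed off 90.0° from bottom. The lever is next. I'll straddle its grip with the tool x axis pointing inward, which gives the best wrist range.

```bash
python3 -c "from h import *;go(478.6,-103,160,92.7)"
```

```text
t 11.25 pos [510.4  71.6 225.7] phi 99.5 j [-0.08  0.2   1.62 -0.    1.32 -0.24] F [-0.2 -0.3 -0.8] T [0.03 0.08 0.03] w 85.1
shift [-0.5565, -0.2, 0.2192] twist 0.0378 mm 189 rows 3.8
```

Call:
{"name": "step_arm", "arguments": {
  "plan": [
    [[-0.5565,-0.2,0.1],0.0378],
    [[-0.5565,-0.2,0.1],0.0378],
    [[-0.5565,-0.2,0.1],0.0378],
    [[-0.5565,-0.2,0.219],0.0378],
    [[-0.5565,-0.2,0.219],0.0378]
  ]
}}

```text
t: 11.75
position: [475.8, -105.0, 156.2]
eef_rot: [-0.005, 0.692, 0.722, -0.002]
wrist_force: [-0.3, 0.9, 0.3]
width: 85.1
grasp_force: 0.0
```

```bash
python3 w.py w6.png | head -9; python3 -c "
from h import *
for _ in range(2): env.snapshot('top');go(478.6,-103,82,92.7)"
```

```text
t 11.75 pos [ 475.8 -105.   156.2] phi 92.4 j [-0.45  0.22  1.78 -0.    1.15 -0.49] F [-0.3  0.9  0.3] T [0.02 0.02 0.05] w 85.1
shift [0.4149, 0.0931, -0.5786] twist -0.3031 mm 215 rows 6.4
cam [473. -35. 300.] [ 0.   -0.27 -0.96] 65.69851025990067
[258. 117.] 147 [475.5 -37.7 103.2] z [102.2 103.2 104.2] (array([475.5, -37.7]), array([8.2, 8.1]), 28.1)
  top 147 (array([475.5, -37.7]), array([8.2, 8.1]), 28.1)
[259. 207.] 1923 [478.7 -97.7 105.6] z [101.2 106.2 107.9] (array([478.6, -99.2]), array([16.6, 59.3]), 3.4)
  top 1330 (array([478.6, -99.3]), array([13.2, 59. ]), 3.3)
70 [276.  66.] 8195 (array([483. , -14.1]), array([127.2,  44.3]), 71.5) [486.   -4.5  75. ]
9 [229.  73.] 2543 (array([443.5,  -8.8]), array([134.6,  27.8]), 73.0) [448.5  -3.2  12.9]
t 11.85 pos [ 478.5 -103.   159.9] phi 92.6 j [-0.44  0.22  1.78  0.    1.15 -0.49] F [ 0.1 -0.   0.5] T [ 0.01  0.03 -0.06] w 85.3
shift [-0.0005, 0.0012, 0.2595] twist -0.0007 mm 78 rows 1.6
t 11.9 pos [ 479.6 -102.7  161. ] phi 92.7 j [-0.44  0.21  1.78  0.    1.15 -0.49] F [ 0.3 -1.1  0.6] T [ 0.01 -0.01 -0.01] w 85.4
shift [-0.0013, -0.0029, 0.2635] twist -0.0002 mm 79 rows 1.6
```

Call:
{"name": "step_arm", "arguments": {
  "plan": [
    [[0,0,0.12],0],
    [[0,0,0.26],0],
    [[0,0,0.26],0],
    [[0,0,0.26],0],
    [[0,0,0.26],0]
  ]
}}

```text
t: 12.4
position: [481.6, -103.1, 85.8]
eef_rot: [0.002, 0.69, 0.724, 0.001]
wrist_force: [-0.4, -0.5, -0.0]
width: 85.5
grasp_force: 0.0
```

Call:
{"name": "step_arm", "arguments": {
  "plan": [
    [[0,0,0],0],
    [[0,0,0],0],
    [[0,0,0],0],
    [[0,0,0],0],
    [[0,0,0],0]
  ],
  "claw": 1
}}

```text
t: 12.9
position: [479.9, -103.1, 83.8]
eef_rot: [0.0, 0.69, 0.724, 0.0]
wrist_force: [-2.3, 1.1, 5.8]
width: 14.9
grasp_force: 58.4
```

```bash
python3 -c "
from h import *
for _ in range(2): go(478.6,-103,82,92.7);env.snapshot('top')"
```

```text
t 12.9 pos [ 479.9 -103.1   83.8] phi 92.7 j [-0.44  0.31  1.87 -0.    0.96 -0.49] F [-2.3  1.1  5.8] T [0.25 0.33 0.05] w 14.9
shift [0.0007, -0.0043, 0.0061] twist -0.0 mm 2 rows 0.0
t 12.95 pos [ 479.9 -103.1   83.9] phi 92.7 j [-0.44  0.31  1.87 -0.    0.96 -0.49] F [-2.   0.7  4.4] T [0.05 0.12 0.05] w 14.8
shift [0.0006, -0.0042, 0.0063] twist -0.0 mm 2 rows 0.0
```

The grip is on the lever. Now I'll work out the arc about the pivot.

```bash
cat > arc.py <<'E'
from h import *
import sys
P=np.array([475.45,-37.3,0]); s,r,h=st(); o=s["position"]-P; o[2]=0
if len(sys.argv)>2: o0=o.copy(); o=o/np.linalg.norm(o)*66; 
print("F",s["wrist_force"].round(1),"T",s["torque"].round(2),"phi",round(h,2),"hd",np.degrees(np.arctan2(o[1],o[0])).round(1),"r",np.linalg.norm((s["position"]-P)[:2]).round(1),"w",round(s["width"],1),"t",round(s["t"],2))
for a in map(float,sys.argv[1].split(",")):
    d=r.T@(R.from_euler("z",-a,degrees=True).apply(o)-o); print([(d/300).round(4).tolist(),round(a/180,4)])
E
python3 arc.py 8,16,24,32,40,45
```

```text
F [-0.4 -1.2  4.1] T [0.06 0.17 0.01] phi 92.7 hd -86.2 r 66.0 w 15.0 t 13.0
[[0.0015, -0.0306, -0.0], 0.0444]
[[0.0073, -0.0608, -0.0], 0.0889]
[[0.0172, -0.0898, -0.0], 0.1333]
[[0.0311, -0.1172, -0.0], 0.1778]
[[0.0486, -0.1423, -0.0001], 0.2222]
[[0.0613, -0.1567, -0.0001], 0.25]
```

Call:
{"name": "step_arm", "arguments": {
  "plan": [
    [[0.0015,-0.0306,0],0.0444],
    [[0.0073,-0.0608,0],0.0889],
    [[0.0172,-0.0898,0],0.1333],
    [[0.0311,-0.1172,0],0.1778],
    [[0.0486,-0.1423,0],0.2222]
  ]
}}

```text
t: 13.5
position: [436.8, -90.0, 83.9]
eef_rot: [0.0, 0.897, 0.441, 0.001]
wrist_force: [2.8, 5.6, 3.5]
width: 14.7
grasp_force: 58.7
```

```bash
python3 arc.py 7,14,20,25,28
```

```text
F [2.8 5.6 3.5] T [ 0.85 -0.49  0.19] phi 52.36 hd -126.2 r 65.3 w 14.7 t 13.5
[[0.001, -0.0266, -0.0], 0.0389]
[[0.0052, -0.0528, -0.0], 0.0778]
[[0.0113, -0.0748, -0.0], 0.1111]
[[0.0181, -0.0925, -0.0001], 0.1389]
[[0.023, -0.1028, -0.0001], 0.1556]
```

Call:
{"name": "step_arm", "arguments": {
  "plan": [
    [[0.001,-0.0266,0],0.0389],
    [[0.0052,-0.0528,0],0.0778],
    [[0.0113,-0.0748,0],0.1111],
    [[0.0181,-0.0925,0],0.1389],
    [[0.023,-0.1028,0],0.1556]
  ]
}}

```text
t: 14.0
position: [417.0, -65.5, 83.9]
eef_rot: [-0.0, 0.977, 0.212, 0.001]
wrist_force: [3.3, 4.2, 2.2]
width: 14.9
grasp_force: 58.6
```

```bash
python3 arc.py 2,4,6,8
```

```text
F [3.3 4.2 2.2] T [ 0.66 -0.47  0.27] phi 24.53 hd -154.2 r 64.9 w 14.9 t 14.0
[[-0.0, -0.0076, -0.0], 0.0111]
[[0.0002, -0.0151, -0.0], 0.0222]
[[0.0007, -0.0226, -0.0], 0.0333]
[[0.0014, -0.0301, -0.0], 0.0444]
```

Call:
{"name": "step_arm", "arguments": {
  "plan": [
    [[0,-0.0076,0],0.0111],
    [[0.0002,-0.0151,0],0.0222],
    [[0.0002,-0.0151,0],0.0222]
  ]
}}

```text
t: 14.3
position: [415.2, -61.4, 83.9]
eef_rot: [-0.0, 0.984, 0.179, 0.001]
wrist_force: [2.3, 5.2, 2.9]
width: 14.7
grasp_force: 58.7
```

```bash
python3 arc.py 2,4
```

```text
F [2.3 5.2 2.9] T [ 0.69 -0.4   0.12] phi 20.64 hd -158.2 r 64.8 w 14.7 t 14.3
[[-0.0, -0.0075, 0.0], 0.0111]
[[0.0002, -0.0151, 0.0], 0.0222]
```

Call:
{"name": "step_arm", "arguments": {
  "plan": [
    [[0,-0.0038,0],0.0056],
    [[0,-0.0076,0],0.0111],
    [[0,-0.0076,0],0.0111]
  ]
}}

```text
t: 14.6
position: [414.7, -60.0, 83.9]
eef_rot: [0.0, 0.987, 0.162, 0.001]
wrist_force: [4.1, 4.1, 1.8]
width: 15.2
grasp_force: 59.1
```

```bash
python3 arc.py 2,4
```

```text
F [4.1 4.1 1.8] T [ 0.55 -0.64  0.43] phi 18.7 hd -159.6 r 64.9 w 15.2 t 14.6
[[-0.0001, -0.0075, -0.0], 0.0111]
[[0.0001, -0.0151, -0.0], 0.0222]
```

Call:
{"name": "step_arm", "arguments": {
  "plan": [
    [[0,-0.0045,0],0.006],
    [[0,-0.009,0],0.012],
    [[0,-0.009,0],0.012],
    [[0,-0.009,0],0.012]
  ]
}}

```text
t: 15.0
position: [414.6, -59.6, 84.0]
eef_rot: [0.002, 0.989, 0.145, 0.002]
wrist_force: [5.5, -5.1, -1.2]
width: 15.1
grasp_force: 62.9
```

```bash
python3 arc.py 2,4
```

```text
F [ 5.5 -5.1 -1.2] T [-0.91 -0.9   1.1 ] phi 16.67 hd -159.8 r 64.8 w 15.1 t 15.0
[[-0.0003, -0.0075, -0.0], 0.0111]
[[-0.0004, -0.0151, -0.0001], 0.0222]
```

The stop is felt: there's no more travel and torque is up to 1.1 N m. I'll release and rise.

Call:
{"name": "step_arm", "arguments": {
  "plan": [
    [[0,0,0],0],
    [[0,0,0],0],
    [[0,0,0],0],
    [[0,0,-0.03],0],
    [[0,0,-0.15],0]
  ],
  "claw": 0
}}

```text
t: 15.5
position: [409.7, -56.3, 126.7]
eef_rot: [-0.002, 0.99, 0.144, -0.003]
wrist_force: [0.6, 0.1, -0.6]
width: 84.9
grasp_force: 0.0
```

Call:
{"name": "step_arm", "arguments": {
  "plan": [
    [[0,0,-0.16],0],
    [[0.1,0,-0.33],0],
    [[0.1,0,-0.5],0],
    [[0.1,0,-0.5],0],
    [[0.1,0,-0.5],0]
  ]
}}

```text
t: 16.0
position: [442.2, -49.1, 280.9]
eef_rot: [0.001, 0.99, 0.144, 0.002]
wrist_force: [-0.4, -0.9, -0.4]
width: 85.4
grasp_force: 0.0
```

```bash
python3 w.py w7.png
```

```text
t 16.0 pos [442.2 -49.1 280.9] phi 16.6 j [-0.36  0.03  1.68 -0.    1.42  0.92] F [-0.4 -0.9 -0.4] T [ 0.04 -0.02 -0.02] w 85.4
shift [0.2508, -0.1653, -0.1633] twist -0.7246 mm 103 rows 15.2
cam [508. -29. 425.] [-0.26 -0.08 -0.96] 65.69851025990067
[151.  77.] 1464 [512.   68.5 131.5] z [121.8 132.7 134.3] (array([513.2,  71.1]), array([17.2, 74.5]), 9.6)
  top 1153 (array([512. ,  70.9]), array([13.7, 74.5]), 9.5)
[253. 200.] 736 [418.8 -57.8 105.6] z [101.1 106.1 108. ] (array([417.5, -58.1]), array([59.2, 16.9]), 20.2)
  top 513 (array([417.5, -58.3]), array([58.9, 13.3]), 20.2)
[425. 372.] 365 [ 263.4 -335.7  117. ] z [114.9 117.1 118.2] (array([ 262.6, -336.9]), array([24.6, 36.7]), 2.6)
  top 341 (array([ 262.5, -335.9]), array([24.6, 34.6]), 2.6)
70 [219. 121.] 3881 (array([491.7,  10.9]), array([178.9,  44.2]), 71.6) [488.6   3.2  75. ]
9 [253. 111.] 1608 (array([508.7, -37.2]), array([153. ,  51.8]), 58.4) [511.2 -30.8  12.8]
9 [215. 148.] 649 (array([445.8,   5.2]), array([107.8,  22.6]), 71.5) [449.7   5.8  12.8]
```

View pics/w7.png

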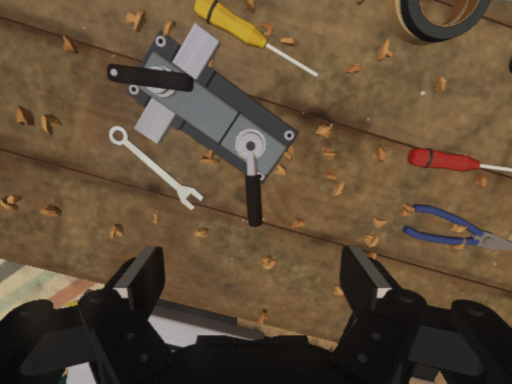

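The image shows the lever at (253,200) at −159.8°, within measuring error of the −160.1° stop. The bar at (151,77) is still at about 100°, and the spanner and yellow screwdriver are where they were. I'm handing the job in.

```bash
python3 -c "from workcell import env;print(env.job_done())"
```

```text
the job is handed in; nothing more can be done
None
```

The screw was wound down until it bottomed and then backed off a quarter turn (last measured at about 89.5–90°). The lever was then swung to its stop and locked, the tools I could see round the unit were left where they lay, and the job was handed in at about 16 s.

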